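# Lock down the food tub for the drive

## Robot

A 7-joint arm with a two-finger parallel gripper is mounted at the origin on the work surface. World frame = base frame: x ahead of the robot, y to its left, z up, the work surface at z = 0. Lengths are in m, angles in rad, forces in N, time in s.
With the tool pointing down it reaches from about 0.35 to 0.775 m from the base axis. Payload 3.1 kg.
Tool frame: the origin (TCP) lies on the mounting face of the last link; the fingertips stand 173 mm ahead of it and the grasp point (between the pads) lies 155 mm ahead of it; z points along the fingers, y is the direction in which the jaws open and shut (so a half turn about z gives the same grasp; the last joint's range is limited). The gripper opens to 85 mm and grips with 20 to 120 N. Pads are 22 mm wide; open, the fingers measure 114 mm over their backs; the gripper's body (76 mm by 85 mm) begins 54 mm behind the grasp point. The pads swing forward as they close: fully open they stand 13 mm farther back than shut.
Start: joints at [-1.258, 0.311, 0.014, 1.512, -0.004, 1.319, -0.027], TCP at [0.191, 0.516, 0.405] pointing down, gripper open.
Joint ranges: [-2.7, 2.7], [-0.3, 1.91], [-1.27, 1.3], [0.12, 2.57], [-1.44, 4.58], [0.2, 2.03], [-3.05, 3.05]. Speed limits (rad/s): [2.79, 2.79, 3.14, 3.14, 3.14, 3.14, 3.14].

## Interface

Orientations are given as a rotation vector (axis times angle).
In Python, from rig import arm gives the robot as it stands.
- The arm moves only by the tool arm_command, never from a script. Its argument "plan" is one flat list of numbers, 6 for each row, row after row: the shift along the tool's x, y, z in m, then the turn, a rotation vector about the tool's x, y, z in degrees. A call has 1 to 10 rows; each row shifts and turns the commanded pose from where the row before left it, along the tool's axes as they then stand; what a row does not reach is not made up. A row lasts 1/12 s, in which the tool goes at most 41.7 mm and 7.16 degrees, less where a joint would pass 70% of its speed; a pose out of reach is approached as far as the arm can. A call with a gripper value outside its range is refused whole. "hand" is the closure in counts, from 0 (fully open) to 255 (shut), set as the call begins (left out, the last holds). The fingers move at their own pace and stop on an object; "squeeze" is the grip in N (left out, the last holds). Time passes only in rows, so rows that do not move let the fingers close. It gives the time, the measured TCP pose, the force and the opening at its end, in the units of the state.
- arm.get_state(): the state, without advancing time (a new reading comes with each control period).
- arm.grab_frame(name): name is "scene" or "top" or "wrist"; returns (picture, depth): 480x640x3 uint8, blue, green, red; 480x640 float32, m along the optical axis (not along the pixel's ray), 0 where there is no reading.
- arm.get_calibration(name): a dict with "fx", "fy", "cx", "cy" (pixels), "rvec" (rotation vector, rad) and "tvec" (3), from world to camera coordinates, as OpenCV has them. Camera axes: x right, y down, z forward; pixel columns grow to the right and rows downward; lengths in m; the calibration is good to about 2 mm. A picture is of the moment at which its call begins: read the wrist's pose just before it. get_calibration takes no time and is no camera call; for the wrist camera it gives the pose at the moment of the call.
- arm.finish_job(): hands the job in, once; it reports no verdict.
The state is a dict: "time": time; "qpos": joint angles; "qd": joint speeds; "joint_efforts": joint torques, N m; "eef_pos": TCP position; "tcp_rot": TCP orientation; "wrist_force": force on the tool from outside, world axes, zero at the start; "wrist_torque": the same for the moment, N m; "finger_gap": finger opening in m.
Only numpy, scipy, OpenCV 4.12 (cv2) and the standard library are available. Lean on these libraries where they do the work, as an engineer would, in place of code of your own. Each camera call takes 0.05 s, during which the arm holds its last target.

## Task

Get the food tub ready for the drive: first swing the cradle's cam lever a quarter turn until it is fully home, so that the jaw is tight on the tub, then snap the four lid clips down over the rim in opposite-corner order (start at any corner, do the diagonally opposite one next, then the other two), leaving all four shut and the lever locked. Do not shift or knock over any of the things standing around it.

Things in the scene. Friction and masses are not known exactly. Their poses are not given: they have to be found in the camera images.
- cradle: Fixed plywood cradle holding a closed white food tub with grey lid. Origin: on the work surface under the tub's centre; x from the tub's front long side (facing the robot) to its back, y to its left, z up. Base plate 150 (x) mm, y -220 to +125, 10 thick. Lid 124 (x) x 206 (y), top at z 82 (85 in the middle); tub 108 x 196. Left end: fixed stop. Right end: sliding jaw bar 124 x 14, top at z 41, then the cam.
- clip_front_left (a joint): Angle (rad) of the lid clip at the tub's front left corner: grey flap 36 wide, 30 long, 4 mm thick, hinged on the lid's front edge; opposite corner: back right. 0 = shut, hanging down over the rim; pi/2 = level; 1.9 = open stop, sloping out and up, held there at the start. Over-centre: below 0.5 it snaps shut, above 0.7 it goes open. Pressing its outer end takes 4 N, near the hinge 10 N.
- front_left_hinge (a point): Fixed point on the hinge line of clip front left, mid-width, at (-64, +70, 80) mm in the cradle frame; axes as the cradle's. The open flap reaches 30 mm outward from here (-x of the cradle); shut, it hangs 30 mm below, its outer face 5 mm out from here.
- clip_front_right (a joint): Angle (rad) of the lid clip at the tub's front right corner: grey flap 36 wide, 30 long, 4 mm thick, hinged on the lid's front edge; opposite corner: back left. 0 = shut, hanging down over the rim; pi/2 = level; 1.9 = open stop, sloping out and up, held there at the start. Over-centre: below 0.5 it snaps shut, above 0.7 it goes open. Pressing its outer end takes 4 N, near the hinge 10 N.
- front_right_hinge (a point): Fixed point on the hinge line of clip front right, mid-width, at (-64, -70, 80) mm in the cradle frame; axes as the cradle's. The open flap reaches 30 mm outward from here (-x of the cradle); shut, it hangs 30 mm below, its outer face 5 mm out from here.
- clip_back_left (a joint): Angle (rad) of the lid clip at the tub's back left corner: grey flap 36 wide, 30 long, 4 mm thick, hinged on the lid's back edge; opposite corner: front right. 0 = shut, hanging down over the rim; pi/2 = level; 1.9 = open stop, sloping out and up, held there at the start. Over-centre: below 0.5 it snaps shut, above 0.7 it goes open. Pressing its outer end takes 4 N, near the hinge 10 N.
- back_left_hinge (a point): Fixed point on the hinge line of clip back left, mid-width, at (+64, +70, 80) mm in the cradle frame; axes as the cradle's. The open flap reaches 30 mm outward from here (+x of the cradle); shut, it hangs 30 mm below, its outer face 5 mm out from here.
- clip_back_right (a joint): Angle (rad) of the lid clip at the tub's back right corner: grey flap 36 wide, 30 long, 4 mm thick, hinged on the lid's back edge; opposite corner: front left. 0 = shut, hanging down over the rim; pi/2 = level; 1.9 = open stop, sloping out and up, held there at the start. Over-centre: below 0.5 it snaps shut, above 0.7 it goes open. Pressing its outer end takes 4 N, near the hinge 10 N.
- back_right_hinge (a point): Fixed point on the hinge line of clip back right, mid-width, at (+64, -70, 80) mm in the cradle frame; axes as the cradle's. The open flap reaches 30 mm outward from here (+x of the cradle); shut, it hangs 30 mm below, its outer face 5 mm out from here.
- cam (a joint): Angle (rad) of the cam lever at the cradle's right end, about a vertical axis, growing clockwise seen from above. 0 = released, lever pointing away from the tub (-y of the cradle); pi/2 = home at its stop, lever pointing to the front (-x of the cradle), the jaw drawn 6 mm against the tub. Starts at 0 to 0.35; stays where left; about 1.5 N on the paddle turns it.
- cam_axis (a point): Fixed point on the cam's vertical axis, at (0, -150, 42) mm in the cradle frame, axes as the cradle's. Black lever: arm 14 mm wide, 21 to 30 mm above the work surface, 65 mm long from the axis; at its end an upright paddle, 43 to 67 mm from the axis, 14 thick, 21 to 63 mm above the work surface. Steel cam disc at the axis: 32 across, top at 36 mm.
- egg_cup: White ceramic egg cup, 50 mm across, 62 high. Origin: centre of underside. Bystander.
- jar: Small glass jar with steel cap, 46 mm across, 68 high. Origin: centre of underside. Bystander.
- tin: Small plain metal tin with cap, 52 mm across, 66 high. Origin: centre of underside. Bystander.
- mug: Ceramic mug, 76 mm across, 88 high, handle to its +y. Origin: centre of underside. Bystander.
- oil_bottle: Tall green glass bottle, 54 mm across, 170 high. Origin: centre of underside. Bystander.
- spatula: Orange silicone spatula lying flat, 270 mm long along its x (handle at -x), under 30 mm high. Origin: underside, about the middle. Bystander.
- saucepan: Stainless steel saucepan, 160 mm across, 80 high, with a black handle reaching 205 mm out along its +y, rising to 88 mm. Origin: centre of underside. Bystander.
- caddy: White plastic condiment caddy, fixed, 130 (x) x 150 (y) x 156 mm high, holding two bottles, with a tilt-out bin on its front (-x) face that may lean out up to 55 mm. Origin: centre of underside. Bystander.

How it is judged:
By the outcome, as a careful person would: the job done as asked, in the order asked, and still so for the second after the job is handed in, with the robot touching nothing.
It also fails if it takes over 59 s, if anything falls off the work surface, if the arm or the gripper's body presses on something with over 40 N, if the wrist force passes 120 N, or if a joint passes its speed limit or range.

## Working session

There is one attempt and no reset: what is moved stays moved. The work goes in short steps, Python scripts to look and compute and a tool call to move; the robot and the scene stay as the last step left them, time stands still between calls to the robot, and variables do not carry over. Pictures are saved under pics/ and viewed, and the job is handed in when it is done.

Besides the shell and the picture viewer there is one more tool, called as name(argument=value, ...) on one line, values as JSON. arm_command: Moves the arm, as the interface text tells. Its arguments: {"type":"object","properties":{"plan":{"type":"array","items":{"type":"number"}},"hand":{"type":"number"},"squeeze":{"type":"number"}},"required":["plan"]}

```bash
ls; mkdir -p pics
cat > h.py <<'E'
import numpy as np, cv2
from rig import arm
from scipy.spatial.transform import Rotation as R
def grab(name,fn=None):
    c=arm.get_calibration(name); im,d=arm.grab_frame(name)
    if fn: cv2.imwrite('pics/'+fn+'.png',im)
    np.savez(''+(fn or name)+'.npz',im=im,d=d,**{k:np.array(v) for k,v in c.items()})
    return im,d,c
def cloud(d,c):
    v,u=np.mgrid[0:480,0:640]
    p=np.stack([(u-c['cx'])/c['fx']*d,(v-c['cy'])/c['fy']*d,d],-1)
    Rm=cv2.Rodrigues(np.array(c['rvec'],float))[0]
    return (p-np.array(c['tvec']).ravel())@Rm
E
python3 - <<'E'
from h import *
print(arm.get_state())
for n in ('scene','top','wrist'):
    im,d,c=grab(n,n+'0'); print(n,c,(d>0).mean())
E
```

```text
pics
{'time': 0.0, 'qpos': array([-1.25772045,  0.311744  ,  0.01395975,  1.51308156, -0.00440456,
        1.31920428, -0.02720707]), 'qd': array([ 2.81033913e-04,  1.50143126e-04,  4.25012649e-05,  4.38251543e-04,
       -1.68990131e-04,  2.12558343e-04,  6.17466804e-04]), 'joint_efforts': array([-2.47872631e-04, -3.79909086e+01,  1.45799490e-01, -2.30599988e+01,
        1.22772015e-02,  1.34971316e-02, -1.80622067e-05]), 'eef_pos': array([0.19090375, 0.51545721, 0.40360055]), 'tcp_rot': array([-0.55414862, -3.09198358,  0.00374128]), 'wrist_force': array([ 0.77333704, -0.12396352,  0.88000842]), 'wrist_torque': array([-0.04122027,  0.00686216, -0.0118567 ]), 'finger_gap': 0.08527826592176622}
scene {'fx': 504.68784716322085, 'fy': 504.68784716322085, 'cx': 314.07359073672654, 'cy': 237.23558483767223, 'rvec': array([ 0.88219762,  2.64489289, -0.87537389]), 'tvec': array([ 0.45564743, -0.23833857,  1.72191812])} 0.99580078125
top {'fx': 481.41667197777645, 'fy': 481.41667197777645, 'cx': 317.0215353694728, 'cy': 237.143939162599, 'rvec': array([ 2.14175557, -2.10859926,  0.197952  ]), 'tvec': array([0.01215846, 0.59251932, 1.03208616])} 0.9959212239583334
wrist {'fx': 334.81489548181736, 'fy': 334.81489548181736, 'cx': 320.74934169588147, 'cy': 241.74324245172036, 'rvec': array([-2.35290467, -1.63753938, -0.26110111]), 'tvec': array([-0.55015826, -0.04123971,  0.38092024])} 0.996044921875
```

View pics/scene0.png

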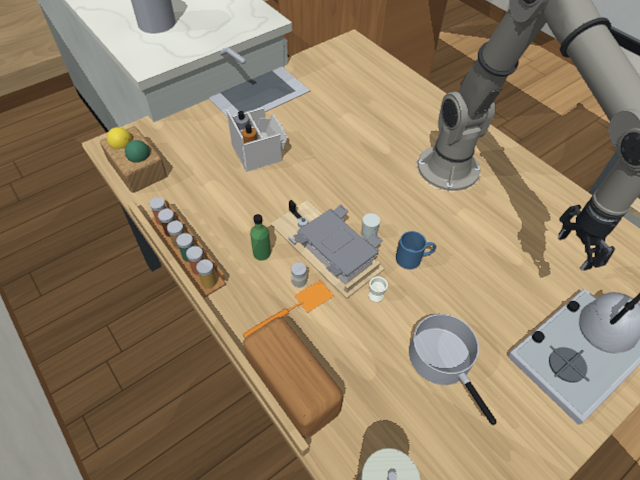

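View pics/top0.png

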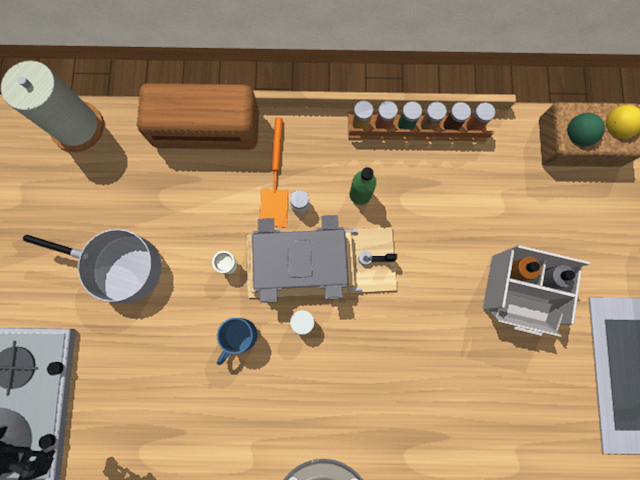

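View pics/wrist0.png

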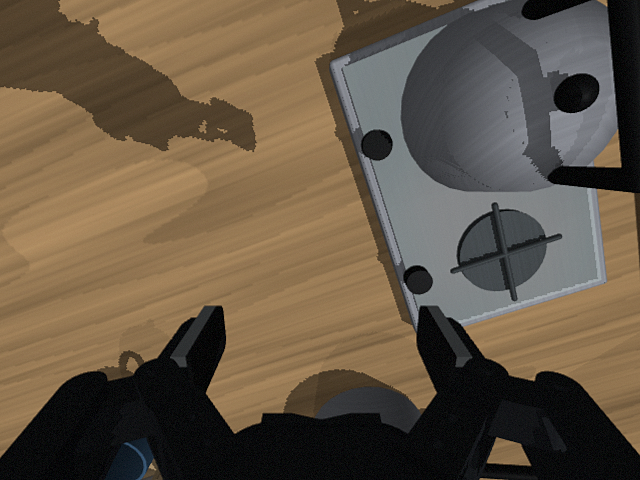

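The top view shows the lid at about (253–347, 230–287) with four open flaps, and the cam at (365,257) with its lever pointing right. The egg cup is at (225,262), mug at (235,337), jar (white cap) at (302,322), tin at (300,201) and bottle at (362,187).

Run:
```python
from h import *
from scipy.optimize import minimize
for n in ('top0','scene0'):
    z=np.load(n+'.npz'); c={k:z[k] for k in ('fx','fy','cx','cy','rvec','tvec')}
    P=cloud(z['d'],c); 
    if n=='top0':
        print('table z',np.median(P[380:420,100:300,2]))
    Q=P[(P[...,2]>.076)&(P[...,2]<.0835)&(P[...,0]>.3)&(P[...,0]<.75)&(abs(P[...,1])<.35)]
    # rough area
    m=np.uint8((P[...,2]>.074)&(P[...,2]<.09))*1
    nl,lab,st,ce=cv2.connectedComponentsWithStats(m)
    for i in np.argsort(-st[1:,4])[:5]+1:
        q=P[lab==i]; print(n,i,st[i],np.median(q,0).round(4), cv2.minAreaRect(q[:,:2].astype(np.float32)*1000))
    for nm,(zlo,zhi) in {'15-72':(.04,.2)}.items():
        m=np.uint8((P[...,2]>zlo)&(P[...,2]<zhi)&(P[...,0]>.25)&(P[...,0]<.9)&(abs(P[...,1])<.6))
        nl,lab,st,ce=cv2.connectedComponentsWithStats(m)
        for i in range(1,nl):
            if st[i,4]>30:
                q=P[lab==i]; print(' ',st[i,:4],q.min(0).round(3),q.max(0).round(3))
    im=z['im']
    b=(240,150,200,160) if n=='top0' else (230,180,220,130)
    x,y,w,h=b; cv2.imwrite('pics/%s_c.png'%n,cv2.resize(im[y:y+h,x:x+w],(w*3,h*3)))
```

```text
table z -0.0009095112511308287
top0 144 [ 252  220   97   80 5867] [0.5374 0.059  0.082 ] ((539.3629760742188, 58.89512634277344), (171.41957092285156, 206.35076904296875), 3.8504152297973633)
top0 13 [ 552  103   88   56 1727] [ 0.8173 -0.5898  0.0877] ((848.8510131835938, -614.781982421875), (131.05165100097656, 191.19923400878906), 0.19143347442150116)
top0 149 [ 78 229  75  73 432] [0.519  0.4719 0.0786] ((519.5557861328125, 461.58648681640625), (159.14935302734375, 158.38119506835938), 35.08926773071289)
top0 150 [ 23 235  51  19 313] [0.564  0.621  0.0803] ((561.72265625, 612.1060791015625), (110.61354064941406, 15.883323669433594), 74.25885009765625)
top0 177 [496 318  66  19 292] [ 0.396  -0.4286  0.0861] ((397.03765869140625, -430.41290283203125), (135.11973571777344, 18.33775520324707), 76.64942169189453)
  [38 77 55 64] [0.817 0.561 0.04 ] [0.9 0.6 0.2]
  [137  92 121  56] [0.807 0.168 0.04 ] [0.9   0.428 0.136]
  [354 104  20  23] [ 0.862 -0.103  0.04 ] [ 0.9   -0.06   0.097]
  [377 104  21  24] [ 0.863 -0.158  0.04 ] [ 0.9   -0.116  0.096]
  [400 104  23  24] [ 0.862 -0.
[... 1894 characters left out ...]
[ 0.9  -0.51  0.14]
  [150 197  75  86] [ 0.847 -0.389  0.04 ] [ 0.9   -0.047  0.098]
  [289 200   8  10] [ 0.541 -0.153  0.04 ] [ 0.558 -0.128  0.068]
  [293 204  90  76] [ 0.44  -0.051  0.04 ] [0.638 0.169 0.098]
  [363 213  18  19] [0.376 0.027 0.04 ] [0.429 0.082 0.072]
  [250 214  21  39] [ 0.684 -0.097  0.04 ] [ 0.735 -0.048  0.172]
  [398 231  39  31] [0.311 0.158 0.04 ] [0.412 0.236 0.092]
  [291 263  16  18] [0.658 0.045 0.04 ] [0.701 0.089 0.072]
  [370 277  18  19] [0.508 0.209 0.04 ] [0.558 0.258 0.067]
  [411 314  68  84] [0.438 0.386 0.04 ] [0.6   0.599 0.085]
  [252 317  92 115] [0.809 0.177 0.04 ] [0.9   0.433 0.135]
  [534 331  11  11] [0.279 0.577 0.04 ] [0.31  0.6   0.054]
```

View pics/top0_c.png

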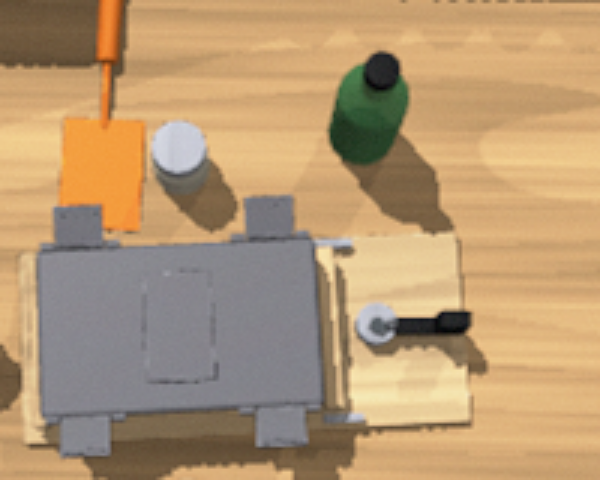

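View pics/scene0_c.png

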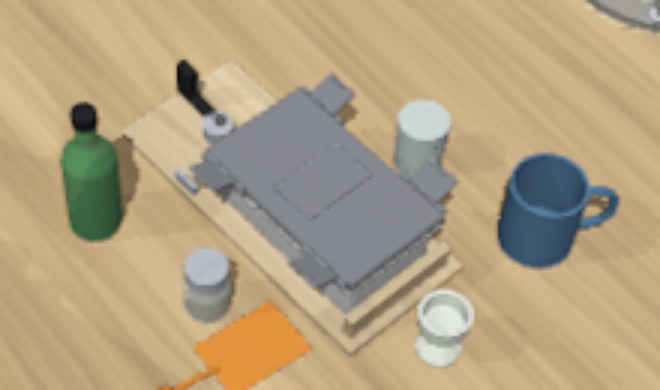

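```bash
cat >> h.py <<'E'
def load(n):
    z=np.load(''+n+'.npz'); c={k:z[k] for k in ('fx','fy','cx','cy','rvec','tvec')}
    return z['im'],z['d'],c,cloud(z['d'],c)
def lidfit(P,x0=(0.537,0.061,0.06)):
    from scipy.optimize import minimize
    m=(P[...,2]>.076)&(P[...,2]<.09)&(abs(P[...,0]-x0[0])<.13)&(abs(P[...,1]-x0[1])<.15)
    q=P[m][:,:2]
    # uniform grid occupancy weights
    g,idx=np.unique(np.round(q/.002).astype(int),axis=0,return_index=True); q=g*.002
    def cost(p):
        c,s=np.cos(p[2]),np.sin(p[2]); d=q-p[:2]
        u=c*d[:,0]+s*d[:,1]; v=-s*d[:,0]+c*d[:,1]
        # robust: edges. soft-inside of the lid rectangle
        sg=.0015
        f=lambda t,h:1/(1+np.exp((np.abs(t)-h)/sg))
        ins=f(u,.062)*f(v,.103)
        fl=f(np.abs(u)-.079,.0142)*f(np.abs(v)-.07,.018)
        return -(ins+fl).sum()
    best=None
    for a in (-.02,.03,.06,.1):
        r=minimize(cost,(x0[0],x0[1],a),method='Nelder-Mead',options=dict(xatol=1e-5,fatol=1e-3,initial_simplex=None,maxiter=2000))
        if best is None or r.fun<best.fun: best=r
    return best.x,-best.fun/len(q)
E
python3 - <<'E'
from h import *
for n in ('top0','scene0'):
    print(n,lidfit(load(n)[3]))
s=arm.get_state(); Rt=R.from_rotvec(s['tcp_rot']).as_matrix(); print(Rt.round(3))
_,_,c,_=load('wrist0'); Rc=cv2.Rodrigues(c['rvec'])[0]
print('cam in tool',Rt.T@(-Rc.T@c['tvec'].ravel()-s['eef_pos']), 'optical axis in tool',Rt.T@Rc[2])
im,d,c,P=load('top0')
m=(P[...,2]>.045)&(abs(P[...,0]-.549)<.04)&(abs(P[...,1]+.145)<.04)
print('paddle',P[m].min(0),P[m].max(0),P[m].mean(0))
E
```

```text
top0 (array([0.53848549, 0.05881684, 0.06758816]), np.float64(0.9495375805601566))
scene0 (array([0.53909307, 0.06373813, 0.07695003]), np.float64(0.939806113118409))
[[-0.938  0.347 -0.001]
 [ 0.347  0.938 -0.002]
 [-0.    -0.002 -1.   ]]
cam in tool [0.08024034 0.0013003  0.03045967] optical axis in tool [-3.13891682e-01 -5.40354868e-04  9.49458646e-01]
paddle [ 0.54281074 -0.15820716  0.04718457] [ 0.55546583 -0.13341577  0.06710586] [ 0.5487888  -0.14481475  0.06087155]
```

arm_command(plan=[0, 0, 0, 0, 0, -6.1, 0, 0, 0, 0, 0, -6.1, 0, 0, 0, 0, 0, -6.1, 0, 0, 0, 0, 0, -6.0, -0.017, -0.0335, 0, 0, 0, 0, -0.017, -0.0335, 0, 0, 0, 0, -0.017, -0.0335, 0, 0, 0, 0, -0.017, -0.0335, 0, 0, 0, 0, -0.017, -0.0335, 0, 0, 0, 0, -0.017, -0.0335, 0, 0, 0, 0], hand=255, squeeze=60)

```text
time: 0.98
eef_pos: [0.3072, 0.3205, 0.4045]
tcp_rot: [0.109, -3.139, 0.0]
wrist_force: [0.9, 0.0, 0.6]
finger_gap: 0.0003
```

arm_command(plan=[-0.017, -0.0335, 0, 0, 0, 0, -0.017, -0.0335, 0, 0, 0, 0, -0.017, -0.0335, 0, 0, 0, 0, -0.017, -0.0335, 0, 0, 0, 0, -0.017, -0.0335, 0, 0, 0, 0, -0.017, -0.0335, 0, 0, 0, 0, -0.017, -0.0335, 0, 0, 0, 0, -0.017, -0.0335, 0, 0, 0, 0, 0, 0, 0, 0, 0, 0, 0, 0, 0, 0, 0, 0])

```text
time: 1.82
eef_pos: [0.4616, 0.0617, 0.4045]
tcp_rot: [0.099, -3.14, 0.001]
wrist_force: [0.3, 0.8, -1.3]
finger_gap: 0.0001
```

Run:
```python
from h import *
s=arm.get_state(); print(s['time'],s['eef_pos'],R.from_rotvec(s['tcp_rot']).as_matrix().round(3),s['wrist_force'],s['finger_gap'])
im,d,c=grab('wrist','wrist1'); print(lidfit(cloud(d,c)))
```

```text
1.8167 [0.46161139 0.06174727 0.40448536] [[-0.998 -0.063 -0.   ]
 [-0.063  0.998 -0.001]
 [ 0.    -0.001 -1.   ]] [ 0.33253474  0.79337785 -1.26809739] 0.00014435767619858135
(array([0.53286971, 0.06067238, 0.06998081]), np.float64(0.9663261464686438))
```

View pics/wrist1.png

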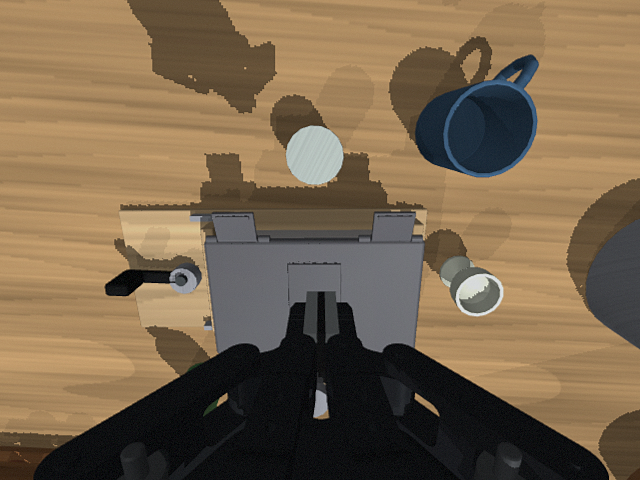

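Run:
```python
from h import *
def R2(a): return np.array([[np.cos(a),-np.sin(a)],[np.sin(a),np.cos(a)]])
for n in ('top0','scene0','wrist1'):
    im,d,c,P=load(n)
    q=(P[...,:2]-[.5388,.061])@R2(.07)
    z=P[...,2]
    for nm,m in {'front lid edge':(abs(q[...,1])<.045)&(q[...,0]<-.03),'back':(abs(q[...,1])<.045)&(q[...,0]>.03)}.items():
        m=m&(z>.075)&(z<.09)
        u=q[m][:,0]; v=np.round(q[m][:,1]/.004)
        f=[ (u[v==k].min() if nm[0]=='f' else u[v==k].max()) for k in np.unique(v)] if m.sum() else []
        print(n,nm,np.median(f) if f else None)
    for nm,sg in (('left',1),('right',-1)):
        m=(sg*q[...,1]>.06)&(abs(q[...,0])<.04)&(z>.075)&(z<.09)&(abs(q[...,1])<.14)
        u=q[m][:,1]*sg; v=np.round(q[m][:,0]/.004)
        print(n,nm,np.median([u[v==k].max() for k in np.unique(v)])*sg)
    # cam paddle top
    m=(z>.055)&(z<.075)&(q[...,1]<-.185)&(q[...,1]>-.23)&(abs(q[...,0])<.04)
    a=q[m]; print('paddle',a.mean(0),a.min(0),a.max(0),z[m].max())
    m=(z>.030)&(z<.045)&(abs(q[...,1]+.15)<.02)&(abs(q[...,0])<.02); a=q[m]; print('disc',(a.min(0)+a.max(0))/2,np.ptp(a,axis=0))
```

```text
top0 front lid edge -0.06126566314997613
top0 back 0.0610438231548425
top0 left 0.09943041811168764
top0 right -0.10418979158219406
paddle [-0.00361103 -0.20680686] [-0.00990905 -0.21957738] [ 0.00261813 -0.1949636 ] 0.06710586047941576
disc [ 0.0026816  -0.15303271] [0.02780889 0.0322799 ]
scene0 front lid edge -0.4879804815586416
scene0 back 0.06197921529963386
scene0 left 0.10436853876093567
scene0 right -0.0976398586140748
paddle [-0.00226405 -0.20117261] [-0.01109955 -0.21469066] [ 0.00404728 -0.18992906] 0.06807163182188096
disc [ 0.00283752 -0.15173047] [0.02963204 0.03569437]
wrist1 front lid edge -0.06196031224029374
wrist1 back 0.04321888412935625
wrist1 left 0.10198349088225037
wrist1 right -0.10198574821859523
paddle [-0.00474942 -0.20264336] [-0.01105815 -0.21646402] [ 0.00356903 -0.19246031] 0.06579347616754755
disc [ 0.00127555 -0.15269917] [0.02960732 0.03440562]
```

```bash
cat >> h.py <<'E'
C=np.array([.5388,.061]); YAW=.07
def st(*uvz,yaw=True):
    """print current pose in cradle frame (tip) and tool-frame shifts to each (u,v,tipz) mm in sequence"""
    s=arm.get_state(); Rt=R.from_rotvec(s['tcp_rot']).as_matrix()
    tip=s['eef_pos']+Rt[:,2]*.173
    c,sn=np.cos(YAW),np.sin(YAW); M=np.array([[c,-sn],[sn,c]])
    q=M.T@(tip[:2]-C)
    yw=np.degrees(np.arctan2(Rt[1,0],Rt[0,0]))-180-np.degrees(YAW); yw=(yw+180)%360-180
    print('t %.2f tip u %.1f v %.1f z %.1f yawerr %.2f F %s T %s gap %.4f'%(s['time'],*(q*1000),tip[2]*1000,yw,s['wrist_force'].round(1),s['wrist_torque'].round(2),s['finger_gap']))
    cur=tip
    for t in uvz:
        t=np.array(t,float)/1000; w=np.r_[C+M@t[:2],t[2]]
        print('  to',(t*1000).tolist(),'shift mm',(Rt.T@(w-cur)*1000).round(1)); cur=w
E
python3 - <<'E'
from h import *
st((38,-205,130),(38,-205,45))
E
```

```text
t 1.87 tip u -77.6 v 8.4 z 231.3 yawerr -0.16 F [-0.   1.2 -0.2] T [ 0.03  0.   -0.02] gap -0.0000
  to [38.0, -205.0, 130.0] shift mm [-116.3 -213.1  101.1]
  to [38.0, -205.0, 45.0] shift mm [-0.1 -0.  85. ]
```

arm_command(plan=[-0.0145, -0.0266, 0.01, 0, 0, 0, -0.0145, -0.0266, 0.01, 0, 0, 0, -0.0145, -0.0266, 0.01, 0, 0, 0, -0.0145, -0.0266, 0.01, 0, 0, 0, -0.0145, -0.0266, 0.014, 0, 0, 0, -0.0145, -0.0266, 0.015, 0, 0, 0, -0.0145, -0.0266, 0.016, 0, 0, 0, -0.0148, -0.0269, 0.016, 0, 0, 0, 0, 0, 0, 0, 0, 0, 0, 0, 0, 0, 0, 0])

```text
time: 2.7
eef_pos: [0.5916, -0.1398, 0.3015]
tcp_rot: [0.108, -3.135, -0.002]
wrist_force: [-0.3, 1.1, 0.1]
finger_gap: 0.0005
```

Run:
```python
from h import *
st((38,-205,130),(38,-205,45))
im,d,c=grab('top','top2')
cv2.imwrite('pics/top2_c.png',cv2.resize(im[150:350,240:460],(660,600)))
```

```text
t 2.70 tip u 37.9 v -203.8 z 128.5 yawerr -0.07 F [-0.3  1.1  0.1] T [0.03 0.   0.01] gap 0.0005
  to [38.0, -205.0, 130.0] shift mm [-0.1 -1.2 -1.5]
  to [38.0, -205.0, 45.0] shift mm [-0.4 -0.1 85. ]
```

View pics/top2_c.png

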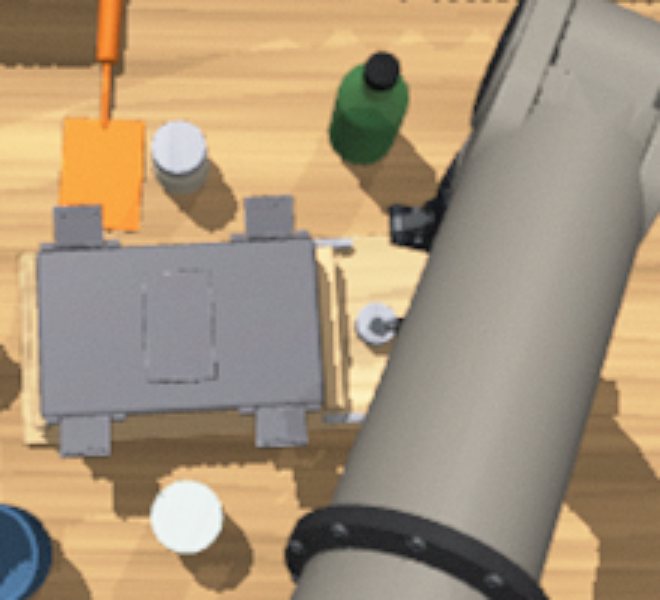

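The top view shows the arm clear of the bottle, with the lever visible just under the forearm at about (395,325) in the crop.

arm_command(plan=[0, 0, 0.021, 0, 0, 0, 0, 0, 0.021, 0, 0, 0, 0, 0, 0.021, 0, 0, 0, 0, 0, 0.0205, 0, 0, 0, 0, 0, 0, 0, 0, 0])

```text
time: 3.17
eef_pos: [0.5901, -0.136, 0.2169]
tcp_rot: [0.115, -3.133, -0.007]
wrist_force: [-1.0, 0.3, -0.7]
finger_gap: 0.0002
```

Run:
```python
from h import *
a=np.array
st((22,-205,45),(-2,-207.9,45),(-21.6,-203.7,45),(-38.6,-193,45),(-51,-177,45),(-55,-168,45))
im,d,c=grab('wrist','wrist3')
```

```text
t 3.17 tip u 36.2 v -199.2 z 43.9 yawerr 0.21 F [-1.   0.3 -0.7] T [0.04 0.07 0.03] gap 0.0002
  to [22.0, -205.0, 45.0] shift mm [14.2 -5.7 -1. ]
  to [-2.0, -207.9, 45.0] shift mm [24.  -2.8  0.1]
  to [-21.6, -203.7, 45.0] shift mm [19.6  4.3  0.2]
  to [-38.6, -193.0, 45.0] shift mm [17.  10.8  0.2]
  to [-51.0, -177.0, 45.0] shift mm [12.3 16.   0.2]
  to [-55.0, -168.0, 45.0] shift mm [4.  9.  0.1]
```

View pics/wrist3.png

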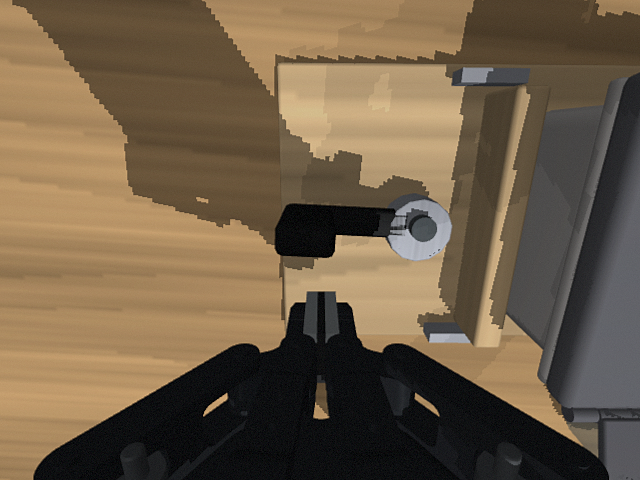

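arm_command(plan=[0.007, -0.003, 0, 0, 0, 0, 0.007, -0.003, 0, 0, 0, 0, 0.012, -0.0014, 0, 0, 0, 0, 0.012, -0.0014, 0, 0, 0, 0, 0.0098, 0.0021, 0, 0, 0, 0, 0.0098, 0.0021, 0, 0, 0, 0, 0.0085, 0.0054, 0, 0, 0, 0, 0.0085, 0.0054, 0, 0, 0, 0, 0, 0, 0, 0, 0, 0])

```text
time: 3.97
eef_pos: [0.5162, -0.1392, 0.2224]
tcp_rot: [-0.108, 3.136, 0.0]
wrist_force: [-0.5, -0.6, -0.3]
finger_gap: 0.0002
```

Run:
```python
from h import *
st((-38.6,-193,45),(-51,-177,45),(-55,-168,45))
im,d,c=grab('wrist','wrist4')
```

```text
t 3.97 tip u -35.9 v -198.1 z 49.4 yawerr -0.05 F [-0.5 -0.6 -0.3] T [-0.02 -0.03  0.06] gap 0.0002
  to [-38.6, -193.0, 45.0] shift mm [2.7 5.1 4.4]
  to [-51.0, -177.0, 45.0] shift mm [12.4 16.  -0. ]
  to [-55.0, -168.0, 45.0] shift mm [ 4.  9. -0.]
```

View pics/wrist4.png

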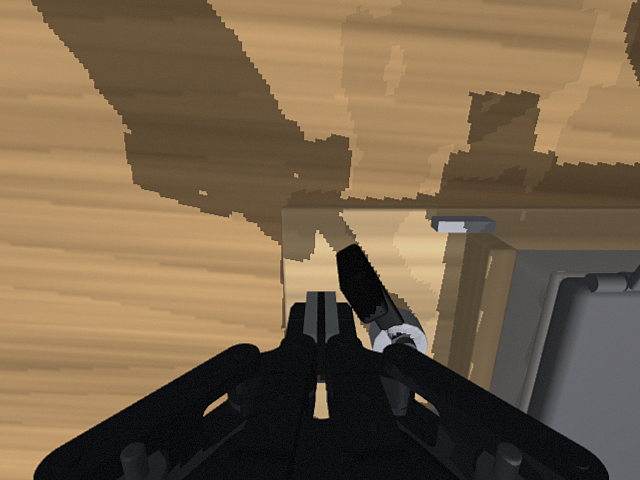

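The lever has swung to about 60° (paddle at (360,280), disc at (398,340)) and the finger is still behind it.

arm_command(plan=[0.0075, 0.0052, 0.002, 0, 0, 0, 0.0062, 0.008, 0.002, 0, 0, 0, 0.005, 0.008, 0, 0, 0, 0, 0.001, 0.0065, 0, 0, 0, 0, 0, 0.004, 0, 0, 0, 0, 0, 0, 0, 0, 0, 0])

```text
time: 4.52
eef_pos: [0.4945, -0.1123, 0.2166]
tcp_rot: [-0.106, 3.139, -0.012]
wrist_force: [-0.4, -9.1, 0.3]
finger_gap: 0.0002
```

Run:
```python
from h import *
st((-55,-168,45))
im,d,c=grab('wrist','wrist5')
```

```text
t 4.52 tip u -56.3 v -171.0 z 43.7 yawerr -0.13 F [-0.4 -9.1  0.3] T [-1.83  0.02 -0.06] gap 0.0002
  to [-55.0, -168.0, 45.0] shift mm [-1.2  3.  -1.4]
```

View pics/wrist5.png

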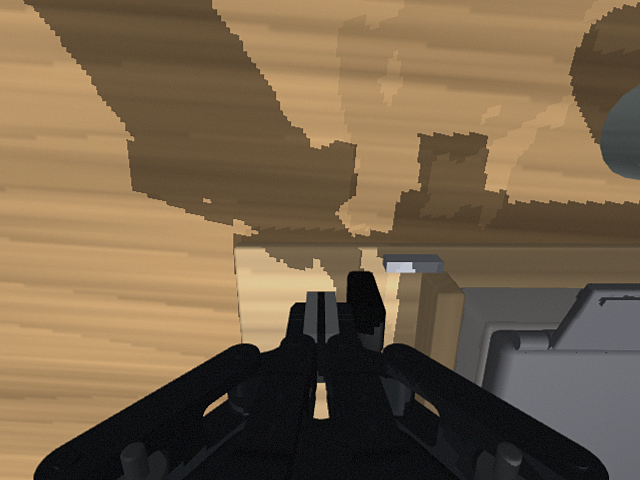

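arm_command(plan=[0, 0.003, 0, 0, 0, 0, 0, 0.003, 0, 0, 0, 0, 0, 0.002, 0, 0, 0, 0, 0, 0, 0, 0, 0, 0, 0, 0, 0, 0, 0, 0])

```text
time: 4.98
eef_pos: [0.494, -0.1103, 0.2168]
tcp_rot: [-0.098, 3.137, -0.026]
wrist_force: [1.8, -18.6, -3.9]
finger_gap: -0.0003
```

Run:
```python
from h import *
st((-55,-168,45))
```

```text
t 4.98 tip u -56.3 v -170.6 z 43.8 yawerr -0.43 F [  1.8 -18.6  -3.9] T [-4.06 -0.27  0.05] gap -0.0003
  to [-55.0, -168.0, 45.0] shift mm [-1.3  2.6 -1.2]
```

Force rose by 9 N for 0.4 mm of motion, so the lever is at its stop. I'll back off, lift and look.

arm_command(plan=[0, -0.015, 0, 0, 0, 0, 0, -0.02, -0.005, 0, 0, 0, 0, -0.01, -0.025, 0, 0, 0, 0, 0, -0.03, 0, 0, 0, 0, 0, -0.03, 0, 0, 0, 0, 0, 0, 0, 0, 0])

```text
time: 5.48
eef_pos: [0.4995, -0.1462, 0.3116]
tcp_rot: [-0.109, 3.13, -0.002]
wrist_force: [2.0, -0.1, -0.6]
finger_gap: 0.0001
```

Run:
```python
from h import *
st((-84,-70,130))
im,d,c=grab('wrist','wrist6')
im,d,c=grab('scene','scene6'); cv2.imwrite('pics/scene6_c.png',cv2.resize(im[180:310,230:450],(660,390)))
```

```text
t 5.48 tip u -52.0 v -204.3 z 138.6 yawerr -0.03 F [ 2.  -0.1 -0.6] T [-0.02 -0.08 -0.02] gap 0.0001
  to [-84.0, -70.0, 130.0] shift mm [ 32.1 134.3   8.1]
```

View pics/wrist6.png

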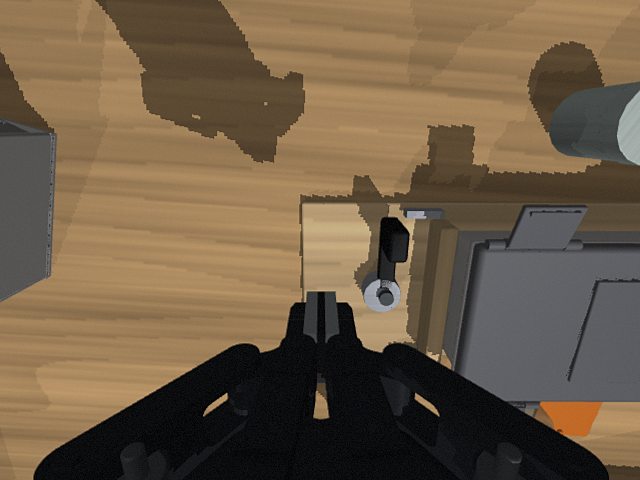

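View pics/scene6_c.png

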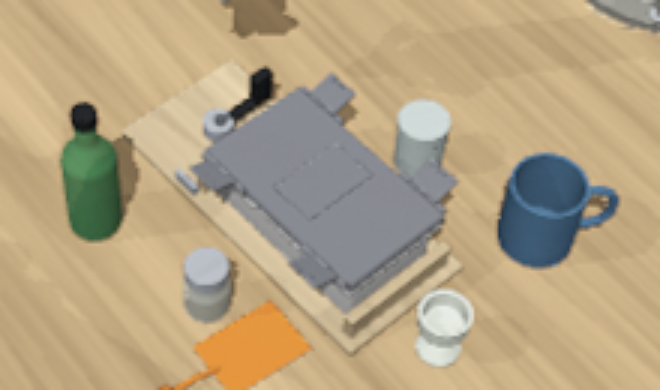

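The lever now points to the front, with the paddle at (393,238) and the disc at (381,293) in the wrist view. I'll check its angle in 3D.

Run:
```python
from h import *
c_,s_=np.cos(.07),np.sin(.07); M=np.array([[c_,-s_],[s_,c_]])
for n in ('wrist6','scene6'):
    im,d,c,P=load(n); q=(P[...,:2]-C)@M; z=P[...,2]
    m=(z>.055)&(z<.075)&(abs(q[...,0]+.055)<.03)&(abs(q[...,1]+.15)<.03)
    a=q[m]; print(n,'paddle',m.sum(),a.min(0),a.max(0),np.median(a,0), 'dir deg',cv2.minAreaRect((a*1000).astype(np.float32)))
    m=(z>.030)&(z<.045)&(abs(q[...,1]+.15)<.022)&(abs(q[...,0])<.02); a=q[m]; print('disc',(a.min(0)+a.max(0))/2)
    m=(z>.038)&(z<.046)&(abs(q[...,0])<.05)&(q[...,1]<-.1)&(q[...,1]>-.135);a=q[m]; 
    if m.sum(): print('jaw v',np.percentile(a[:,1],[2,98]))
    print('lid',lidfit(P))
```

```text
wrist6 paddle 715 [-0.06759343 -0.15706732] [-0.04440707 -0.14251901] [-0.05715039 -0.15097295] dir deg ((-56.00174331665039, -149.78738403320312), (23.185060501098633, 14.536983489990234), 0.07940376549959183)
disc [-0.00271135 -0.15288177]
jaw v [-0.11406744 -0.10093653]
lid (array([ 0.542202  ,  0.05086629, -0.06093339]), np.float64(0.969600784250068))
scene6 paddle 33 [-0.06753941 -0.15485931] [-0.04218603 -0.13810724] [-0.05530535 -0.14647672] dir deg ((-54.84296417236328, -146.75164794921875), (26.763635635375977, 13.648256301879883), 8.113286972045898)
disc [ 0.00039344 -0.15003357]
lid (array([0.53980744, 0.06363574, 0.06873965]), np.float64(0.9411285490783776))
```

Lever direction is within 0.1° of −x, so the cam is home. Next is the front right clip.

arm_command(plan=[0.0066, 0.0268, 0.001, 0, 0, 0, 0.0066, 0.0268, 0.001, 0, 0, 0, 0.0066, 0.0268, 0.002, 0, 0, 0, 0.0066, 0.0268, 0.003, 0, 0, 0, 0.0066, 0.0268, 0.003, 0, 0, 0, 0, 0, 0, 0, 0, 0])

```text
time: 6.08
eef_pos: [0.4524, -0.0075, 0.2934]
tcp_rot: [0.125, -3.13, -0.008]
wrist_force: [-0.5, 0.9, -0.9]
finger_gap: -0.0
```

Run:
```python
from h import *
st((-85,-70,100),(-85,-70,52))
im,d,c=grab('wrist','wrist7')
```

```text
t 6.08 tip u -92.5 v -61.4 z 120.4 yawerr 0.56 F [-0.5  0.9 -0.9] T [ 0.05 -0.02  0.04] gap -0.0000
  to [-85.0, -70.0, 100.0] shift mm [-7.6 -8.8 20.3]
  to [-85.0, -70.0, 52.0] shift mm [-0.4 -0.3 48. ]
```

View pics/wrist7.png

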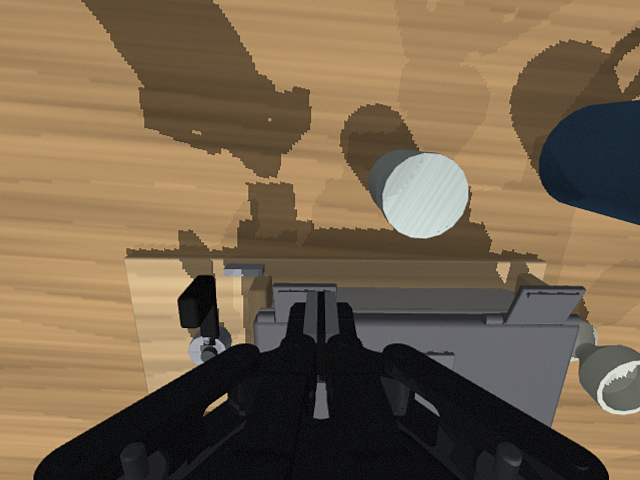

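arm_command(plan=[0, 0, 0, 0, 0, 0, 0, 0, 0, 0, 0, 0, 0, 0, 0, 0, 0, 0])

```text
time: 6.38
eef_pos: [0.4555, -0.0155, 0.2959]
tcp_rot: [0.105, -3.139, 0.001]
wrist_force: [0.1, 0.0, 0.2]
finger_gap: -0.0002
```

Run:
```python
from h import *
st((-85,-70,100),(-85,-70,52))
```

```text
t 6.38 tip u -88.6 v -70.6 z 122.9 yawerr -0.16 F [0.1 0.  0.2] T [-0.03 -0.02 -0.02] gap -0.0002
  to [-85.0, -70.0, 100.0] shift mm [-3.6  0.6 22.9]
  to [-85.0, -70.0, 52.0] shift mm [-0.  0. 48.]
```

arm_command(plan=[-0.0036, 0.0006, 0.012, 0, 0, 0, 0, 0, 0.012, 0, 0, 0, 0, 0, 0.008, 0, 0, 0, 0, 0, 0.008, 0, 0, 0, 0, 0, 0.008, 0, 0, 0, 0, 0, 0.008, 0, 0, 0, 0, 0, 0.008, 0, 0, 0, 0, 0, 0.007, 0, 0, 0, 0, 0, 0, 0, 0, 0, 0, 0, 0, 0, 0, 0])

```text
time: 7.22
eef_pos: [0.4588, -0.0137, 0.2247]
tcp_rot: [0.108, -3.138, 0.0]
wrist_force: [-0.6, -0.1, -0.0]
finger_gap: -0.0001
```

Run:
```python
from h import *
st((-85,-70,52))
im,d,c=grab('wrist','wrist8')
```

```text
t 7.22 tip u -85.3 v -69.0 z 51.7 yawerr -0.06 F [-0.6 -0.1 -0. ] T [-0.05 -0.   -0.02] gap -0.0001
  to [-85.0, -70.0, 52.0] shift mm [-0.3 -1.  -0.3]
```

View pics/wrist8.png

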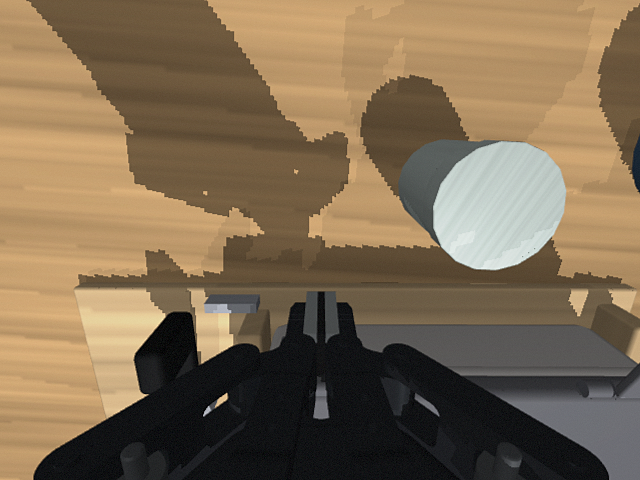

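arm_command(plan=[0.002, 0, -0.02, 0, 0, 0, 0, 0, -0.02, 0, 0, 0, 0, 0, -0.02, 0, 0, 0, 0, 0, -0.02, 0, 0, 0, 0, 0, 0, 0, 0, 0])

```text
time: 7.68
eef_pos: [0.459, -0.014, 0.3095]
tcp_rot: [-0.108, 3.13, 0.001]
wrist_force: [1.3, -1.0, 0.8]
finger_gap: -0.0
```

arm_command(plan=[-0.022, 0.0175, 0, 0, 0, 0, -0.022, 0.0175, 0, 0, 0, 0, -0.022, 0.0175, 0, 0, 0, 0, -0.022, 0.0175, 0, 0, 0, 0, -0.022, 0.0175, 0, 0, 0, 0, -0.022, 0.0175, 0, 0, 0, 0, -0.022, 0.0175, 0, 0, 0, 0, -0.018, 0.0175, 0, 0, 0, 0, 0, 0, 0, 0, 0, 0, 0, 0, 0, 0, 0, 0])

```text
time: 8.52
eef_pos: [0.6191, 0.1397, 0.304]
tcp_rot: [0.114, -3.138, 0.0]
wrist_force: [-0.8, -0.9, 0.1]
finger_gap: 0.0001
```

arm_command(plan=[0, 0, 0, 0, 0, 0, 0, 0, 0, 0, 0, 0])

```text
time: 8.68
eef_pos: [0.6184, 0.1363, 0.3051]
tcp_rot: [0.106, -3.139, 0.002]
wrist_force: [0.0, -0.6, 0.1]
finger_gap: 0.0001
```

Run:
```python
from h import *
st((85,70,100),(85,70,52))
im,d,c=grab('wrist','wrist9')
im,d,c=grab('top','top9'); cv2.imwrite('pics/top9_c.png',cv2.resize(im[150:310,240:440],(600,480)))
```

```text
t 8.68 tip u 84.5 v 69.4 z 132.1 yawerr -0.15 F [ 0.  -0.6  0.1] T [-0.05  0.03  0.06] gap 0.0001
  to [85.0, 70.0, 100.0] shift mm [-0.5  0.6 32.1]
  to [85.0, 70.0, 52.0] shift mm [-0.   0.1 48. ]
```

View pics/wrist9.png

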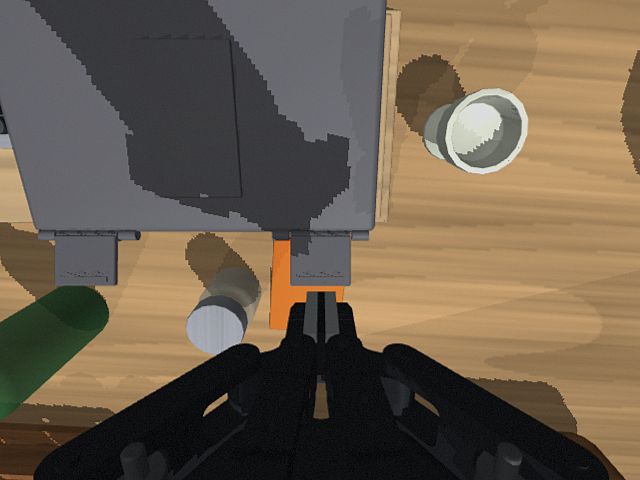

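View pics/top9_c.png

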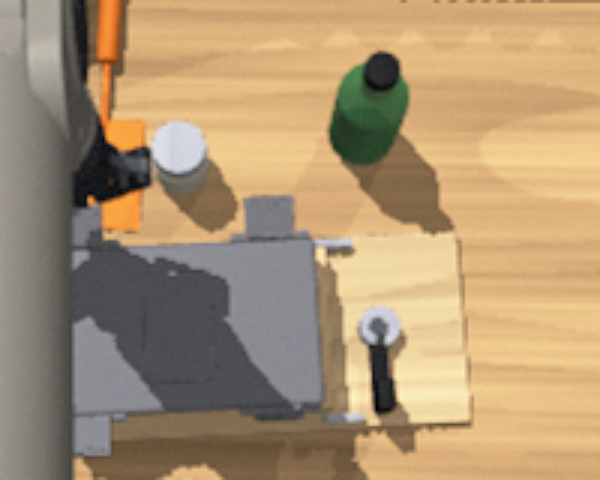

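The top view confirms the front right flap is down and the lever still home. The wrist view shows the back left flap at (320,260), so I'll press it.

arm_command(plan=[-0.0005, 0.0006, 0.014, 0, 0, 0, 0, 0, 0.014, 0, 0, 0, 0, 0, 0.008, 0, 0, 0, 0, 0, 0.008, 0, 0, 0, 0, 0, 0.008, 0, 0, 0, 0, 0, 0.008, 0, 0, 0, 0, 0, 0.008, 0, 0, 0, 0, 0, 0.008, 0, 0, 0, 0, 0, 0.004, 0, 0, 0, 0, 0, 0, 0, 0, 0])

```text
time: 9.62
eef_pos: [0.6183, 0.1384, 0.2233]
tcp_rot: [0.109, -3.136, 0.001]
wrist_force: [-0.7, -0.4, -0.8]
finger_gap: -0.0
```

Run:
```python
from h import *
st((85,70,52))
im,d,c=grab('wrist','wrist10')
```

```text
t 9.62 tip u 84.0 v 71.6 z 50.3 yawerr -0.04 F [-0.7 -0.4 -0.8] T [ 0.01  0.01 -0.02] gap -0.0000
  to [85.0, 70.0, 52.0] shift mm [-1.  -1.6 -1.7]
```

View pics/wrist10.png

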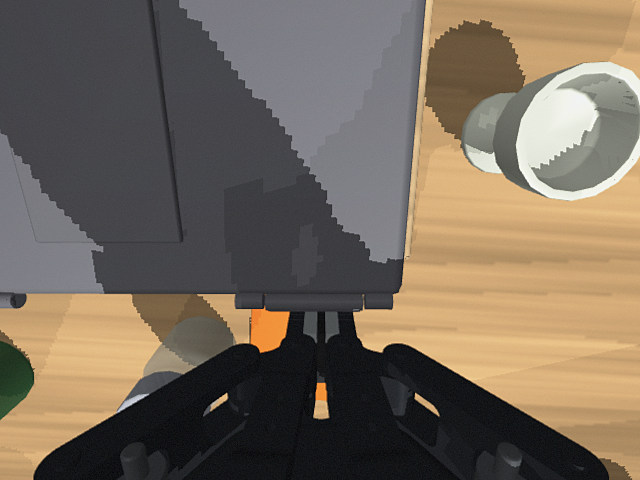

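arm_command(plan=[0, 0, -0.02, 0, 0, 0, 0, 0, -0.02, 0, 0, 0, 0, 0, -0.02, 0, 0, 0, 0, 0, -0.02, 0, 0, 0, 0, 0, 0, 0, 0, 0])

```text
time: 10.08
eef_pos: [0.621, 0.1385, 0.3105]
tcp_rot: [-0.109, 3.13, 0.003]
wrist_force: [0.4, 0.0, 0.8]
finger_gap: -0.0
```

arm_command(plan=[0.021, 0, 0, 0, 0, 0, 0.021, 0, 0, 0, 0, 0, 0.021, 0, 0, 0, 0, 0, 0.021, 0, 0, 0, 0, 0, 0.021, 0, 0, 0, 0, 0, 0.021, 0, 0, 0, 0, 0, 0.021, 0, 0, 0, 0, 0, 0.021, 0, 0, 0, 0, 0, 0, 0, 0, 0, 0, 0, 0, 0, 0, 0, 0, 0])

```text
time: 10.92
eef_pos: [0.4508, 0.127, 0.305]
tcp_rot: [0.11, -3.139, -0.001]
wrist_force: [1.3, -0.5, 0.3]
finger_gap: 0.0001
```

arm_command(plan=[0, 0, 0, 0, 0, 0, 0, 0, 0, 0, 0, 0])

```text
time: 11.08
eef_pos: [0.4527, 0.1269, 0.3054]
tcp_rot: [-0.108, 3.138, -0.0]
wrist_force: [0.4, 0.0, 0.1]
finger_gap: -0.0002
```

Run:
```python
from h import *
st((-85,70,100),(-85,70,52))
im,d,c=grab('wrist','wrist11')
im,d,c=grab('scene','scene11'); cv2.imwrite('pics/scene11_c.png',cv2.resize(im[180:310,230:450],(660,390)))
```

```text
t 11.08 tip u -81.1 v 71.8 z 132.4 yawerr -0.06 F [0.4 0.  0.1] T [-0.05  0.05  0.05] gap -0.0002
  to [-85.0, 70.0, 100.0] shift mm [ 4.  -1.8 32.4]
  to [-85.0, 70.0, 52.0] shift mm [ 0.1  0.  48. ]
```

View pics/wrist11.png

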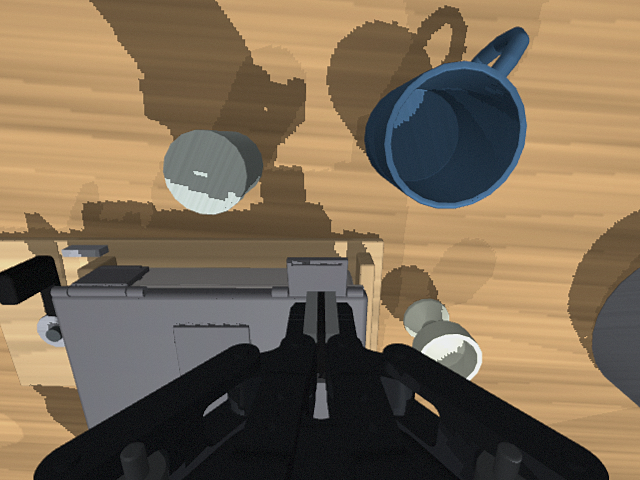

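View pics/scene11_c.png

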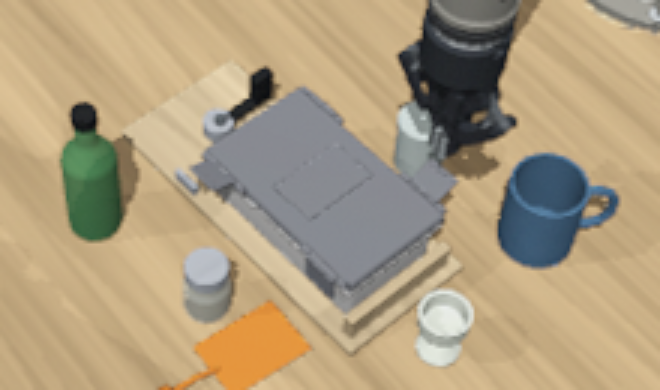

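Scene view: the front right and back left flaps are both shut, and the other two are still open. Pressing front left.

arm_command(plan=[0.004, -0.0018, 0.014, 0, 0, 0, 0, 0, 0.014, 0, 0, 0, 0, 0, 0.008, 0, 0, 0, 0, 0, 0.008, 0, 0, 0, 0, 0, 0.008, 0, 0, 0, 0, 0, 0.008, 0, 0, 0, 0, 0, 0.008, 0, 0, 0, 0, 0, 0.008, 0, 0, 0, 0, 0, 0.004, 0, 0, 0, 0, 0, 0, 0, 0, 0])

```text
time: 12.02
eef_pos: [0.4475, 0.1247, 0.224]
tcp_rot: [0.109, -3.138, 0.001]
wrist_force: [-0.6, 0.0, 0.7]
finger_gap: 0.0003
```

Run:
```python
from h import *
st((-85,70,52))
```

```text
t 12.02 tip u -87.0 v 69.8 z 51.0 yawerr -0.04 F [-0.6  0.   0.7] T [0.04 0.07 0.  ] gap 0.0003
  to [-85.0, 70.0, 52.0] shift mm [-2.   0.2 -1. ]
```

arm_command(plan=[0, 0, -0.02, 0, 0, 0, 0, 0, -0.02, 0, 0, 0, 0, 0, -0.02, 0, 0, 0, 0, 0, -0.02, 0, 0, 0, 0, 0, 0, 0, 0, 0])

```text
time: 12.43
eef_pos: [0.4499, 0.1251, 0.3093]
tcp_rot: [-0.108, 3.131, 0.005]
wrist_force: [1.6, -0.0, -0.7]
finger_gap: 0.0001
```

arm_command(plan=[-0.0215, -0.0175, 0, 0, 0, 0, -0.0215, -0.0175, 0, 0, 0, 0, -0.0215, -0.0175, 0, 0, 0, 0, -0.0215, -0.0175, 0, 0, 0, 0, -0.0215, -0.0175, 0, 0, 0, 0, -0.0215, -0.0175, 0, 0, 0, 0, -0.0215, -0.0175, 0, 0, 0, 0, -0.0195, -0.0175, 0, 0, 0, 0, 0, 0, 0, 0, 0, 0, 0, 0, 0, 0, 0, 0])

```text
time: 13.27
eef_pos: [0.6276, -0.0048, 0.3041]
tcp_rot: [0.104, -3.139, 0.002]
wrist_force: [-0.1, 0.5, -1.5]
finger_gap: 0.0004
```

arm_command(plan=[0, 0, 0, 0, 0, 0, 0, 0, 0, 0, 0, 0])

```text
time: 13.43
eef_pos: [0.6265, -0.0016, 0.3048]
tcp_rot: [0.111, -3.138, -0.002]
wrist_force: [0.8, 0.4, 0.3]
finger_gap: 0.0003
```

Run:
```python
from h import *
st((85,-70,100),(85,-70,52))
im,d,c=grab('wrist','wrist12')
im,d,c=grab('scene','scene12'); cv2.imwrite('pics/scene12_c.png',cv2.resize(im[180:310,230:450],(660,390)))
```

```text
t 13.43 tip u 82.9 v -68.4 z 131.8 yawerr 0.06 F [0.8 0.4 0.3] T [ 0.03 -0.01  0.01] gap 0.0003
  to [85.0, -70.0, 100.0] shift mm [-2.2 -1.7 31.7]
  to [85.0, -70.0, 52.0] shift mm [-0.1 -0.1 48. ]
```

View pics/wrist12.png

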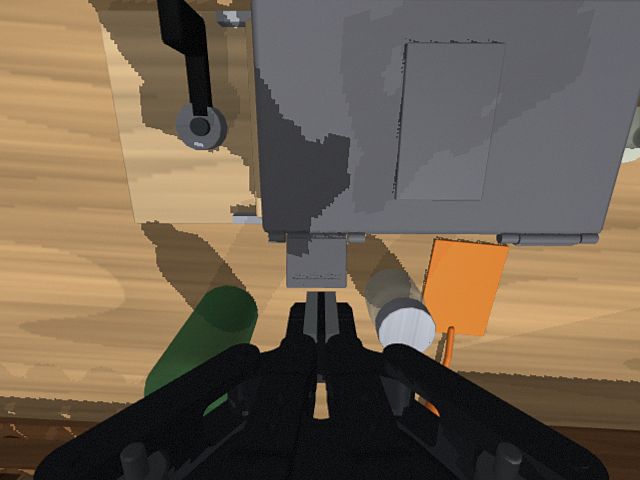

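View pics/scene12_c.png

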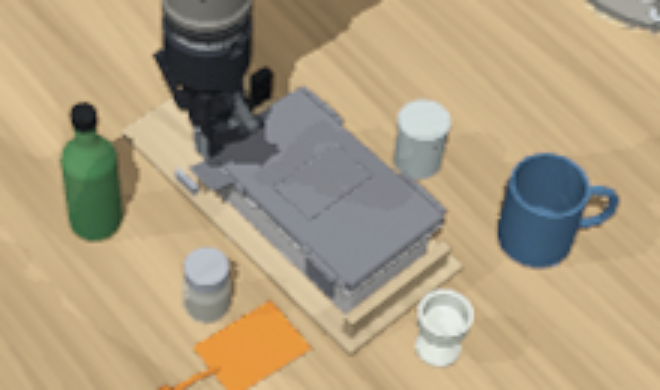

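Front left is shut too. The fingers sit between the tin (405,325) and the bottle (200,340) with room on both sides. Pressing the last clip.

arm_command(plan=[-0.0015, -0.0015, 0.014, 0, 0, 0, 0, 0, 0.014, 0, 0, 0, 0, 0, 0.008, 0, 0, 0, 0, 0, 0.008, 0, 0, 0, 0, 0, 0.008, 0, 0, 0, 0, 0, 0.008, 0, 0, 0, 0, 0, 0.008, 0, 0, 0, 0, 0, 0.008, 0, 0, 0, 0, 0, 0.004, 0, 0, 0, 0, 0, 0, 0, 0, 0])

```text
time: 14.37
eef_pos: [0.6277, -0.0042, 0.2233]
tcp_rot: [0.109, -3.136, -0.0]
wrist_force: [-0.2, -0.2, -0.1]
finger_gap: 0.0001
```

Run:
```python
from h import *
st((85,-70,52))
```

```text
t 14.37 tip u 83.4 v -71.2 z 50.3 yawerr -0.03 F [-0.2 -0.2 -0.1] T [ 0.04 -0.03  0.02] gap 0.0001
  to [85.0, -70.0, 52.0] shift mm [-1.5  1.2 -1.7]
```

arm_command(plan=[0, 0, -0.02, 0, 0, 0, 0, 0, -0.025, 0, 0, 0, 0, 0, -0.03, 0, 0, 0, 0, 0, -0.03, 0, 0, 0, 0, 0, -0.03, 0, 0, 0, 0, 0, -0.03, 0, 0, 0, 0, 0, -0.02, 0, 0, 0, 0, 0, 0, 0, 0, 0])

```text
time: 15.03
eef_pos: [0.6297, -0.0051, 0.4163]
tcp_rot: [-0.109, 3.129, -0.001]
wrist_force: [-0.2, -0.6, 0.3]
finger_gap: 0.0001
```

arm_command(plan=[0.015, 0.03, 0, 0, 0, 0, 0.015, 0.03, 0, 0, 0, 0, 0.015, 0.03, 0, 0, 0, 0, 0.015, 0.03, 0, 0, 0, 0, 0.015, 0.03, 0, 0, 0, 0, 0.015, 0.03, 0, 0, 0, 0, 0.015, 0.03, 0, 0, 0, 0, 0.015, 0.03, 0, 0, 0, 0, 0.015, 0.03, 0, 0, 0, 0, 0, 0.03, 0, 0, 0, 0])

```text
time: 15.87
eef_pos: [0.4702, 0.287, 0.4096]
tcp_rot: [0.112, -3.136, -0.0]
wrist_force: [0.7, 0.5, -0.6]
finger_gap: -0.0001
```

arm_command(plan=[0, 0.03, 0, 0, 0, 0, 0, 0.02, 0, 0, 0, 0, 0, 0, 0, 0, 0, 0, 0, 0, 0, 0, 0, 0, 0, 0, 0, 0, 0, 0])

```text
time: 16.28
eef_pos: [0.4701, 0.3343, 0.4095]
tcp_rot: [0.107, -3.139, 0.003]
wrist_force: [0.1, 0.6, -0.1]
finger_gap: 0.0004
```

Run:
```python
from h import *
st()
im,d,c=grab('top','top13'); cv2.imwrite('pics/top13_c.png',cv2.resize(im[150:350,200:440],(720,600)))
im,d,c=grab('scene','scene13'); cv2.imwrite('pics/scene13_c.png',cv2.resize(im[180:310,230:450],(660,390)))
c_,s_=np.cos(.07),np.sin(.07); M=np.array([[c_,-s_],[s_,c_]])
for n in ('0','13'):
  for cam in ('top','scene'):
    im,d,c,P=load(cam+n); q=(P[...,:2]-C)@M; z=P[...,2]
    out=[]
    for nm,su,sv in (('FL',-1,1),('FR',-1,-1),('BL',1,1),('BR',1,-1)):
        m=(su*q[...,0]>.073)&(su*q[...,0]<.1)&(abs(q[...,1]-sv*.07)<.016)&(z>.04)&(z<.11)
        out.append((nm,int(m.sum())))
    m=(z>.055)&(z<.075)&(np.hypot(q[...,0],q[...,1]+.15)<.075)&(q[...,1]<-.13)
    print(cam+n,out,'paddle',np.median(q[m],0).round(4))
    for nm,(x,y) in dict(egg=(.533,.23),jar=(.402,.052),tin=(.678,.063),mug=(.365,.193),oil=(.708,-.078)).items():
        m=(z>.045)&(np.hypot(P[...,0]-x,P[...,1]-y)<.055)&(np.abs(q[...,0])>.1 if nm!='egg' else q[...,1]>.13)
        print('   ',nm,P[m].mean(0).round(4))
```

```text
t 16.28 tip u -49.6 v 277.1 z 236.5 yawerr -0.10 F [ 0.1  0.6 -0.1] T [-0.1  -0.04 -0.05] gap 0.0004
top0 [('FL', 130), ('FR', 129), ('BL', 126), ('BR', 119)] paddle [-0.0031 -0.2071]
    egg [0.5331 0.2304 0.0555]
    jar [0.3953 0.0289 0.8437]
    tin [0.6757 0.0621 0.0666]
    mug [0.3671 0.1962 0.076 ]
    oil [ 0.6981 -0.0781  0.1166]
scene0 [('FL', 70), ('FR', 65), ('BL', 62), ('BR', 55)] paddle [-0.0025 -0.2013]
    egg [0.5306 0.2322 0.0555]
    jar [0.4057 0.0573 0.0624]
    tin [0.6793 0.0698 0.0644]
    mug [0.3713 0.1974 0.0695]
    oil [ 0.7142 -0.0655  0.1065]
top13 [('FL', 0), ('FR', 0), ('BL', 0), ('BR', 0)] paddle [-0.0554 -0.1516]
    egg [0.5332 0.2296 0.056 ]
    jar [0.3954 0.0289 0.8435]
    tin [0.6758 0.0622 0.0668]
    mug [0.3476 0.2197 0.6022]
    oil [ 0.6981 -0.0781  0.1168]
scene13 [('FL', 0), ('FR', 0), ('BL', 0), ('BR', 0)] paddle [-0.0551 -0.1469]
    egg [0.5312 0.2324 0.0554]
    jar [0.4054 0.0572 0.0624]
    tin [0.6794 0.0697 0.0642]
    mug [0.3611 0.2095 0.3362]
    oil [ 0.7142 -0.0654  0.1075]
```

View pics/top13_c.png

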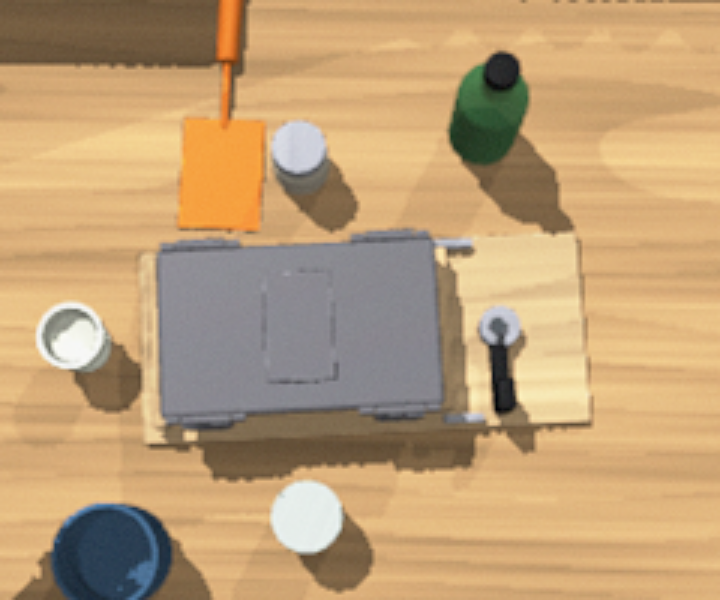

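View pics/scene13_c.png

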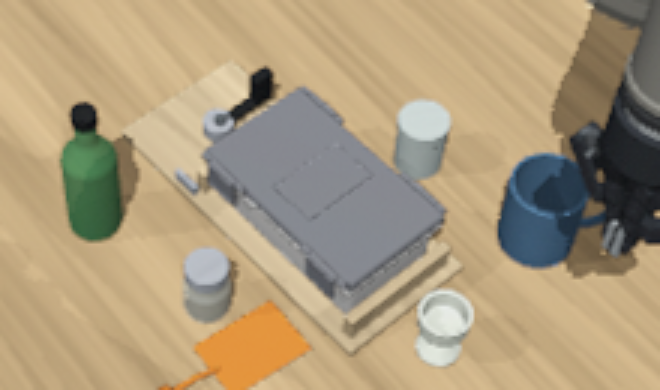

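All four flaps are down, the lever points forward, and the bystanders that can be seen haven't moved. The mug looks unmoved, but the arm partly hides it. The arm is hovering clear of everything, so I'm handing in.

```bash
python3 -c "
from rig import arm
print(arm.finish_job())"
```

```text
the job is handed in; nothing more can be done
None
```

The food tub is ready for the drive, and I handed the job in at about 16.4 s of the 59 s allowed.

**Cam lever:** I swung it home first. At the stop it moved only 0.4 mm for another 9 N of push. The lever then measured within about 0.1° of pointing straight to the front, and it was still home in the last pictures.

**Clips:** I snapped them shut in the order front right, back left, front left, back right. Both fixed cameras show all four hanging down, and no flap was still sticking out in the depth images.

**Bystanders:** The egg cup, jar, tin and oil bottle are within about 1 mm of where they started. The top camera gave no usable jar reading, because the arm or base got into that region, so the jar rests on the scene camera only. The arm partly hid the mug in the last frames, so I judged it unmoved by eye. The spatula looked untouched but I did not measure it, and I checked neither the saucepan nor the caddy afterwards, though the arm did not work near them.

**Forces:** The highest wrist force I read was about 19 N, against the lever's stop.

**Disagreements:** The fixed cameras differed by about 5 mm on the cradle's position along its length, so I used the value between them, which the first wrist picture's edges matched. One later wrist fit of the lid was wrong because the fingers and picture edge cut it off, so I ignored it.

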